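# Empty the bead polisher: stir the load loose, then hold its discharge flap at the mark

### The arm

A 6-joint arm with a two-finger parallel gripper is mounted at the origin on the work surface. World frame = base frame: x ahead of the robot, y to its left, z up, the work surface at z = 0. Lengths are in mm, angles in rad, forces in N, time in s.
With the tool pointing down it reaches from about 275 to 750 mm from the base axis. Payload 10.2 kg.
Tool frame: the origin (TCP) lies midway between the tips of the shut fingers; the grasp point (between the pads) lies 19 mm behind it (ctrl.tcp_to_grasp is the z of the grasp point in the tool frame, in mm); z points along the fingers, y is the direction in which the jaws open and shut (so a half turn about z gives the same grasp; the last joint's range is limited). The gripper opens to 85 mm and grips with 20 to 120 N. Pads are 22 mm wide; open, the fingers measure 114 mm over their backs; the gripper's body (76 mm by 85 mm) begins 54 mm behind the grasp point. The pads swing forward as they close: fully open they stand 13 mm farther back than shut.
Start: joints at [-1.558, 0.313, 1.498, -0, 1.331, -0.223], TCP at [122.637, -510.481, 231.294] pointing down, gripper open.
Joint ranges: [-2.94, 2.94], [-0.97, 2.17], [0.19, 2.56], [-1.23, 4.37], [0.02, 3.11], [-2.88, 2.88]. Speed limits (rad/s): [2.39, 2.39, 3.01, 3.14, 3.14, 3.14].

### API

Orientations are given as a unit quaternion [w, x, y, z].
In Python, from rig import sensors, capture, order, ctrl gives the robot as it stands. The module is installed in compiled form; this text tells all that it offers.
- The arm moves only by the tool play_rows, never from a script. Its argument "deltas" is a list of rows, each a list of 7 numbers: the shift along the world's x, y, z in units of 40 mm (1.0 is 40 mm), then the turn, a rotation vector about the world's x, y, z in units of 6 degrees (1.0 is 6 degrees), then the opening, from -1 (shut) to 1 (fully open). A call has 1 to 8 rows; each row shifts and turns the commanded pose from where the row before left it; what a row does not reach is not made up. A row lasts 1/12 s, in which the tool goes at most 41.7 mm and 7.16 degrees, less where a joint would pass 70% of its speed; a pose out of reach is approached as far as the arm can. A call is refused whole if a number of a shift passes 1 or a number of a turn 1, either way. A call with a gripper value outside its range is refused whole. The fingers move at their own pace and stop on an object; "squeeze" is the grip in N (left out, the last holds). Time passes only in rows, so rows that do not move let the fingers close. It gives the time, the measured TCP pose, the force and the opening at its end, in the units of the state.
- sensors.sense(): the state, without advancing time (a new reading comes with each control period).
- capture(name): name is "scene" or "side" or "wrist"; returns a dict with "pixels" (480x640x3 uint8, red, green, blue), "z_map" (480x640 float32, mm along the optical axis (not along the pixel's ray), 0 where there is no reading), "fx", "fy", "cx", "cy" (pixels), "eye" and "rotation" of the camera in the world; the wrist camera has in their place "tool_from_camera" (4x4, takes a point from camera to tool coordinates, whose origin is the TCP and whose axes are the flange's). Camera axes: x right, y down, z forward; pixel columns grow to the right and rows downward; lengths in mm; the calibration is good to about 2 mm. A picture is of the moment at which its call begins: read the wrist's pose just before it.
- order.finish_job(): hands the job in, once; it reports no verdict.
The state is a dict: "time_s": time; "joints": joint angles; "dq": joint speeds; "tau": joint torques, N m; "eef_pos": TCP position; "ee_rot": TCP orientation; "force": force on the tool from outside, world axes, zero at the start; "wrist_torque": the same for the moment, N m; "grip_width": opening from 0.0 (shut) to 1.0 (fully open).
Only numpy, scipy, OpenCV 4.12 (cv2) and the standard library are available. Lean on these libraries where they do the work, as an engineer would, in place of code of your own. Each camera call takes 0.05 s, during which the arm holds its last target. There are 200 camera calls.

### The job

Empty the bench polisher: with its flap still shut, take the wooden stick from the bur stand, stir right through the beads in the tub so that they are well shifted about, and stand the stick back in its hole. Then lift the discharge flap by its handle until its pointer meets the index mark on the quadrant, and keep holding it there while all the beads run out into the tray; finish still holding the flap at the mark. Leave the mark and the other things on the bench as they are.

Things in the scene. Friction and masses are not known exactly. Their poses are not given: they have to be found in the camera images.
- polisher: Bench polisher, fixed: green base, springs, open steel tub. Origin on the bench, mid tub; z up, y the way the beads run. Tub inside: x -55 to 55 mm, y -140 (back) to 103 (flap), rim z 205. Rubber floor slopes 10 degrees: z 111 at y 50, 102 at y 100; flat for x -22 to 22, then 35 degrees up to the sides. Chute beyond the flap to y 164, z 76 (cheeks to z 126). Base 190 by 270
- flap (a joint): Discharge flap angle, rad: 0 shut (hanging straight down against the tub's end), grows as it swings outward and up, stop at 1.25. Turns freely about its top edge and falls shut when let go (0.8 kg; about 3 to 8 N at the handle bar lifts it)
- flap_hinge (a point): Middle of the flap's hinge line, level, along the polisher's x axis, 190 mm above the bench (polisher x 0, y 105 mm). The 4 mm steel plate hangs 84 mm below it. A slim dark pointer arm on the +x end of the hinge rod, tip 79 mm from the hinge line, lies in line with the plate: straight down when shut. The point turns with the flap
- flap_bar (a point): Middle of the handle bar: 10 mm round steel, 84 mm long, parallel to the hinge, cross bar of a U-shaped bail on the flap's outer face. Shut, it is 72 mm out (+y) from and 20 mm below the hinge line (170 mm above the bench); radius 74.7 mm; clear above, 65 mm clear to the flap. A pinched bar can turn between the pads. The point turns with the flap
- index (a joint): Angle, rad, of the index mark in the same measure as the flap: the flap is at the mark when both read the same. 0.65 to 1.0, set by the thumbscrew (stiff); leave it as set
- index_nose (a point): Nose of the index mark: small dark clip with a brass thumbscrew on the aluminium quadrant, an arc strip of 88 mm radius about the hinge line outside the tub's +x side. The nose lies 80 mm from the hinge line and points at it; the flap is at the mark when its pointer tip meets the nose
- tray: Catching tray, fixed, under the chute: steel, 190 mm (x) by 210 mm (y), 62 mm high, 4 mm walls, cork floor at 7 mm. Origin: centre of its underside
- stand: Wooden bur stand, fixed: block 84 mm (x) by 64 mm (y), 80 mm high, with short burs standing up to 30 mm above its top along its two short ends (34 mm off centre in x). Origin: centre of its underside
- stand_hole (a point): Centre of the mouth, on the block's top (80 mm up), of the stick's hole: 28 mm wide, 65 mm deep, upright
- stick: Wooden stirring stick, 12 mm round, 165 mm long, 30 g, plain ends; it starts standing upright in the stand's hole, its lower end 15 mm above the bench, its top 180 mm. Sideways load can pivot it between the finger pads. Origin: centre of its lower end; z along the stick
- stick_tip (a point): Centre of the stick's lower end
- bead0_center (a point): Centre of bead 0: polished stone bead, 24 mm ball, 20 g; the six beads (0 to 5) start in three rows of two along the tub's middle, 0 and 1 against the shut flap, 4 and 5 farthest from it. They roll easily
- bead1_center (a point): Centre of bead 1: polished stone bead, 24 mm ball, 20 g; the six beads (0 to 5) start in three rows of two along the tub's middle, 0 and 1 against the shut flap, 4 and 5 farthest from it. They roll easily
- bead2_center (a point): Centre of bead 2: polished stone bead, 24 mm ball, 20 g; the six beads (0 to 5) start in three rows of two along the tub's middle, 0 and 1 against the shut flap, 4 and 5 farthest from it. They roll easily
- bead3_center (a point): Centre of bead 3: polished stone bead, 24 mm ball, 20 g; the six beads (0 to 5) start in three rows of two along the tub's middle, 0 and 1 against the shut flap, 4 and 5 farthest from it. They roll easily
- bead4_center (a point): Centre of bead 4: polished stone bead, 24 mm ball, 20 g; the six beads (0 to 5) start in three rows of two along the tub's middle, 0 and 1 against the shut flap, 4 and 5 farthest from it. They roll easily
- bead5_center (a point): Centre of bead 5: polished stone bead, 24 mm ball, 20 g; the six beads (0 to 5) start in three rows of two along the tub's middle, 0 and 1 against the shut flap, 4 and 5 farthest from it. They roll easily
- wrench: Bystander: combination wrench, 170 mm long, lying flat (origin: centre of underside)
- stone_ring: Bystander: pale stone ring, 64 mm across, 14 mm high (origin: centre of underside)
- pliers: Bystander: pliers with blue grips, 155 mm long, lying flat (origin: underside, about mid-length)
- paste_jar: Bystander: amber glass jar with a steel cap, 60 mm across, 65 mm high (origin: centre of underside)
- blank: Bystander: dark green-grey stone blank, rounded disc 72 mm across, 38 mm high (origin: centre of underside)
There are look-alikes about, which are no part of the job. Of the things that look like the stand, the middle-sized one is meant.

How it is judged:
By the outcome, as a careful person would: the job done as asked, in the order asked, and still so for the second after the job is handed in, while the arm keeps its last pose, push and grip.
It also fails if it takes over 72 s, if anything falls off the work surface, if the arm or the gripper's body presses on something with over 40 N, if the wrist force passes 120 N, or if a joint passes its speed limit or range.

## Working session

There is one attempt and no reset: what is moved stays moved. The work goes in short steps, Python scripts to look and compute and a tool call to move; the robot and the scene stay as the last step left them, time stands still between calls to the robot, and variables do not carry over. Pictures are saved under pics/ and viewed, about 8 in all and at most 12, crops included, and the job is handed in when it is done.

Besides the shell and the picture viewer there is one more tool, called after "Request:" as name([rows], argument=value, ...), one row to a line, values as JSON. play_rows: Moves the arm, as the interface text tells. Its arguments: {"type":"object","properties":{"deltas":{"type":"array","items":{"type":"array","items":{"type":"number"}}},"squeeze":{"type":"number"}},"required":["deltas"]}

```bash
mkdir -p pics
cat > h.py <<'E'
import numpy as np, cv2
from rig import sensors, capture, order, ctrl
from scipy.spatial.transform import Rotation as R
def grab(name,fn=None):
    s=sensors.sense(); c=capture(name); c['s']=s
    if name=='wrist':
        q=s['ee_rot']; T=np.eye(4); T[:3,:3]=R.from_quat([q[1],q[2],q[3],q[0]]).as_matrix(); T[:3,3]=s['eef_pos']
        M=T@np.array(c['tool_from_camera']); c['eye']=M[:3,3]; c['rotation']=M[:3,:3]
    c['eye']=np.array(c['eye']);c['rotation']=np.array(c['rotation'])
    if fn:
        cv2.imwrite('pics/'+fn+'.png',c['pixels'][:,:,::-1]); np.savez('pics/'+fn+'.npz',**{k:c[k] for k in('pixels','z_map','fx','fy','cx','cy','eye','rotation')})
    return c
def load(fn): return dict(np.load('pics/'+fn+'.npz'))
def ray(c,u,v): return c['rotation']@np.array([(u-c['cx'])/c['fx'],(v-c['cy'])/c['fy'],1.])
def pt(c,u,v,r=1):
    z=c['z_map'][int(v)-r:int(v)+r+1,int(u)-r:int(u)+r+1]; z=np.median(z[z>0]); return c['eye']+z*ray(c,u,v)
def atz(c,u,v,z):
    d=ray(c,u,v); return c['eye']+d*(z-c['eye'][2])/d[2]
def proj(c,p):
    q=c['rotation'].T@(np.array(p)-c['eye']); return q[0]/q[2]*c['fx']+c['cx'],q[1]/q[2]*c['fy']+c['cy']
def cloud(c):
    v,u=np.mgrid[:480,:640]; z=c['z_map']
    d=np.stack([(u-c['cx'])/c['fx'],(v-c['cy'])/c['fy'],np.ones_like(z)],-1)*z[...,None]
    P=d@c['rotation'].T+c['eye']; P[z<=0]=np.nan; return P
def crop(fn,x0,y0,x1,y1,out,k=None):
    im=cv2.imread('pics/'+fn+'.png')[y0:y1,x0:x1]; k=k or min(800/(x1-x0),600/(y1-y0)); cv2.imwrite('pics/'+out+'.png',cv2.resize(im,None,fx=k,fy=k,interpolation=cv2.INTER_CUBIC)); print(k)
E
python3 - <<'E'
from h import *
a=grab('scene','scene');b=grab('side','side')
for c in(a,b):print(c['eye'],c['rotation'].round(2).tolist(),c['fx'])
print(sensors.sense(),ctrl.tcp_to_grasp)
E
```

```text
[1679.44793327  452.14600219 1388.54058391] [-0.22, 0.54, 0.75, -0.3] 615.4720681508771
[ 400.31140252 -900.10623788  836.42330166] [-0.46, 0.89, -0.07, 0.03] 469.0377000494174
{'time_s': 0.1, 'joints': array([-1.55844431e+00,  3.13389351e-01,  1.49835050e+00, -1.46169314e-05,
        1.33098023e+00, -2.23382728e-01]), 'dq': array([-7.65890507e-04, -5.89624280e-04, -1.12672391e-03,  2.97986340e-04,
        6.44875659e-04, -4.88338901e-05]), 'tau': array([ 2.92119737e-03, -4.12901652e+01, -2.60136938e+01, -1.68012043e-04,
        3.08144015e-03,  1.11879444e-05]), 'eef_pos': array([ 122.60823632, -510.25419735,  230.79869538]), 'ee_rot': array([-5.61323003e-04,  9.93061317e-01,  1.17596355e-01,  5.23109565e-05]), 'force': array([-0.04778583,  0.6259666 ,  0.36798214]), 'wrist_torque': array([ 0.00216365, -0.0064719 ,  0.01656952]), 'grip_width': 0.9987353706742204} -18.700000000000003
```

View pics/scene.png

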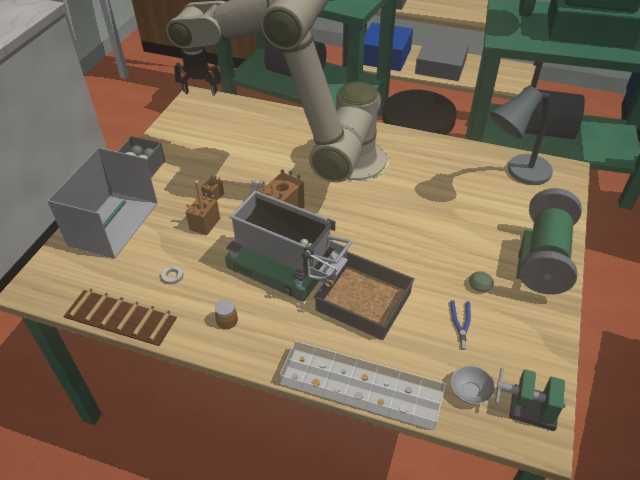

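View pics/side.png

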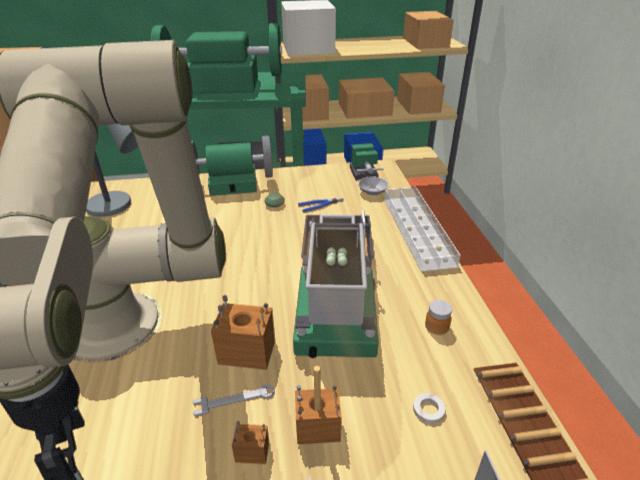

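Run:
```python
from h import *
A,B=load('scene'),load('side')
crop('side',220,200,400,470,'c_side',None); crop('scene',170,150,430,345,'c_scene',None)
for n,c,box in(('scene',A,(225,190,350,290)),('side',B,(300,210,380,330))):
    P=cloud(c)[box[1]:box[3],box[0]:box[2]].reshape(-1,3)
    q=P[(abs(P[:,2]-205)<4)]
    r=cv2.minAreaRect(q[:,:2].astype(np.float32)); print(n,len(q),r, cv2.boxPoints(r).round().tolist())
# stick & stand
for n,c,box in(('scene',A,(185,175,222,235)),('side',B,(290,360,345,445))):
    P=cloud(c)[box[1]:box[3],box[0]:box[2]].reshape(-1,3)
    q=P[(P[:,2]>120)]; print(n,'stick',len(q),np.nanmedian(q,0),np.nanmax(q[:,2]))
    q=P[abs(P[:,2]-80)<3]; r=cv2.minAreaRect(q[:,:2].astype(np.float32)); print('stand',len(q),r,np.median(q[:,2]))
for n,c,box in(('scene',A,(310,250,415,335)),('side',B,(295,205,380,260))):
    P=cloud(c)[box[1]:box[3],box[0]:box[2]].reshape(-1,3)
    q=P[abs(P[:,2]-62)<2]; r=cv2.minAreaRect(q[:,:2].astype(np.float32)); print(n,'tray',len(q),r)
```

```text
2.2222222222222223
3.076923076923077Traceback (most recent call last):
  File "<stdin>", line 5, in <module>
  File "h.py", line 24, in cloud
    P=d@c['rotation'].T+c['eye']; P[z<=0]=np.nan; return P
      ~^~~~~~~~~~~~~~~~
ValueError: matmul: Input operand 1 has a mismatch in its core dimension 0, with gufunc signature (n?,k),(k,m?)->(n?,m?) (size 4 is different from 3)
```

View pics/c_side.png

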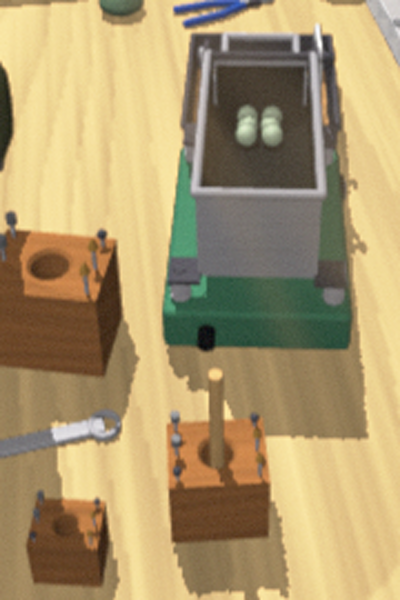

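View pics/c_scene.png

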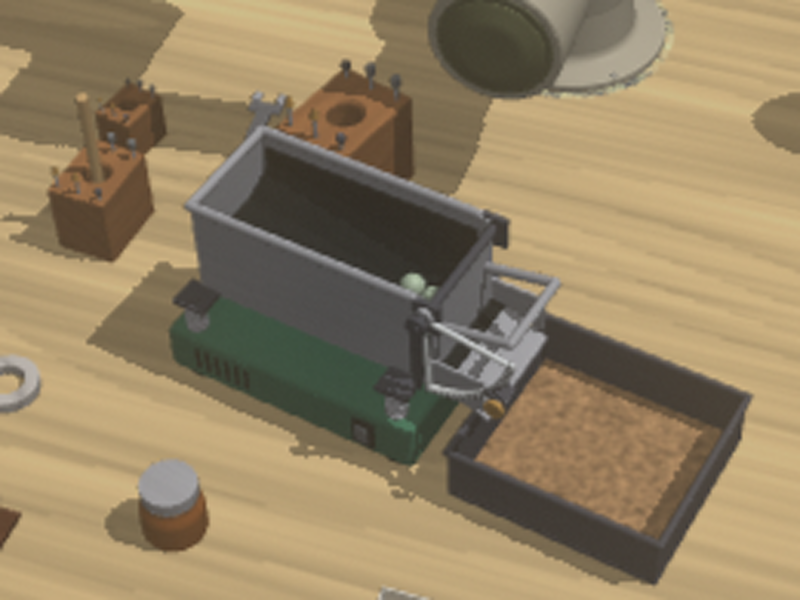

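The crops show the middle-sized stand with the stick (side px 318,418). The other two stands are the big one at 244,340 and the small one at 251,445, and both are empty. The tub, the quadrant with its brass screw (scene px ~332,282) and the tray are visible. The camera rotation comes as a quaternion, so I'm fixing the helper.

```bash
sed -i "s/^def load(fn).*/def load(fn):\n    c=dict(np.load('pics\/'+fn+'.npz')); c['rotation']=rm(c['rotation']); return c/; s/^def grab/def rm(q):\n    q=np.array(q); return q if q.ndim==2 else R.from_quat([q[1],q[2],q[3],q[0]]).as_matrix()\ndef grab/; s/c\['rotation'\]=np.array(c\['rotation'\])/c['rotation']=rm(c['rotation'])/" h.py
python3 - <<'E'
from h import *
A,B=load('scene'),load('side')
for n,c,box in(('scene',A,(225,190,350,290)),('side',B,(300,210,380,330))):
    P=cloud(c)[box[1]:box[3],box[0]:box[2]].reshape(-1,3)
    q=P[(abs(P[:,2]-205)<4)]
    r=cv2.minAreaRect(q[:,:2].astype(np.float32)); print(n,len(q),r, cv2.boxPoints(r).round().tolist())
for n,c,box in(('scene',A,(185,175,222,235)),('side',B,(290,360,345,445))):
    P=cloud(c)[box[1]:box[3],box[0]:box[2]].reshape(-1,3)
    q=P[(P[:,2]>120)]; print(n,'stick',len(q),np.nanmedian(q,0),np.nanmax(q[:,2]))
    q=P[abs(P[:,2]-80)<3]; r=cv2.minAreaRect(q[:,:2].astype(np.float32)); print('stand',len(q),r,np.median(q[:,2]))
for n,c,box in(('scene',A,(310,250,415,335)),('side',B,(295,205,380,260))):
    P=cloud(c)[box[1]:box[3],box[0]:box[2]].reshape(-1,3)
    q=P[abs(P[:,2]-62)<2]; r=cv2.minAreaRect(q[:,:2].astype(np.float32)); print(n,'tray',len(q),r)
# image-point checks
print('stick top', pt(A,196.5,182),pt(B,317.5,368))
print('rim back corners side', [pt(B,*p).round() for p in((220+192/2.222,200+192/2.222),(220+323/2.222,200+192/2.222))])
for p in((330,256),(341,256),(331,251),(341,251)): print('bead',pt(B,*p).round())
E
```

```text
scene 423 ((564.88720703125, -50.032318115234375), (266.43072509765625, 134.15557861328125), 79.5114517211914) [[475.0, -169.0], [607.0, -193.0], [655.0, 69.0], [523.0, 93.0]]
side 818 ((567.7425537109375, -52.16334533691406), (268.0085144042969, 144.37730407714844), 79.55233001708984) [[472.0, -171.0], [614.0, -197.0], [663.0, 67.0], [521.0, 93.0]]
scene stick 67 [ 472.64492162 -359.33763617  153.22071223] 182.94405287436484
stand 196 ((471.94793701171875, -358.7787170410156), (66.39523315429688, 87.95940399169922), 86.33212280273438) 79.63141204968645
side stick 178 [ 469.17681936 -364.43095616  157.07762712] 183.9105376928037
stand 1001 ((469.60491943359375, -360.28143310546875), (68.86465454101562, 83.94938659667969), 85.22785186767578) 80.7088303074388
scene tray 272 ((608.07373046875, 192.33932495117188), (253.37037658691406, 200.0535430908203), 79.75188446044922)
side tray 76 ((610.0952758789062, 210.56454467773438), (221.24244689941406, 197.9253387451172), 79.63622283935547)
stick top [ 469.44239222 -360.49160962  174.601987  ] [ 470.85418505 -362.2651689   181.70776247]
rim back corners side [array([ 476., -167.,  203.]), array([ 595., -189.,  206.])]
bead [556.  13. 137.]
bead [583.  10. 137.]
bead [563.  38. 134.]
bead [588.  37. 132.]
```

Polisher: yaw −10.4°, origin ≈ (561.5, −36.5). The stick is at (470.5, −361), and both views give its top at about 180. I'll move above it now and turn the jaws along the polisher's y.

Request:
play_rows([
  [0.87,0.373,0,0,0,-0.5,1],
  [0.87,0.373,0,0,0,-0.5,1],
  [0.87,0.373,0,0,0,-0.5,1],
  [0.87,0.373,0,0,0,-0.5,1],
  [0.87,0.373,0,0,0,-0.5,1],
  [0.87,0.373,0,0,0,-0.5,1],
  [0.87,0.373,0,0,0,-0.5,1],
  [0.87,0.373,0,0,0,-0.5,1],
], squeeze=60)

```text
time_s: 0.77
eef_pos: [402.6, -389.9, 231.0]
ee_rot: [-0.0, 0.996, -0.093, -0.0]
force: [0.1, -1.5, 0.5]
grip_width: 0.996
```

Request:
play_rows([
  [0.87,0.373,0,0,0,0,1],
  [0.6,0.26,0,0,0,0,1],
  [0.27,0.113,0,0,0,0,1],
  [0,0,0,0,0,0,1],
])

```text
time_s: 1.1
eef_pos: [472.1, -360.0, 230.6]
ee_rot: [-0.0, 0.996, -0.09, -0.0]
force: [0.1, 0.7, 0.3]
grip_width: 0.997
```

Run:
```python
from h import *
w=grab('wrist','w1'); s=w['s']; print(s['eef_pos'],s['ee_rot'],s['time_s'],s['joints'][5],'cam',w['eye'],w['rotation'].round(2).tolist())
P=cloud(w).reshape(-1,3); P=P[np.hypot(P[:,0]-470,P[:,1]+361)<60]
q=P[abs(P[:,2]-180)<4]; print(len(q),q.mean(0) if len(q) else '', proj(w,(470.5,-361,180)))
q=P[abs(P[:,2]-80)<3]; print(len(q),cv2.minAreaRect(q[:,:2].astype(np.float32)) if len(q)>5 else '')
```

```text
[ 472.10327977 -360.04753482  230.58719027] [-4.20993019e-04  9.95943084e-01 -8.99839806e-02 -2.80617007e-04] 1.1 0.9021697229047548 cam [ 543.76260953 -373.33923621  372.43683174] [[-0.18, -0.94, -0.29], [-0.98, 0.17, 0.05], [-0.0, 0.29, -0.96]]
347 [ 468.5868349  -361.34338893  179.05865664] (np.float64(324.7540472483005), np.float64(265.462779139092))
5836 ((467.8188171386719, -361.1834716796875), (64.18721008300781, 84.58795928955078), 85.4286117553711)
```

View pics/w1.png

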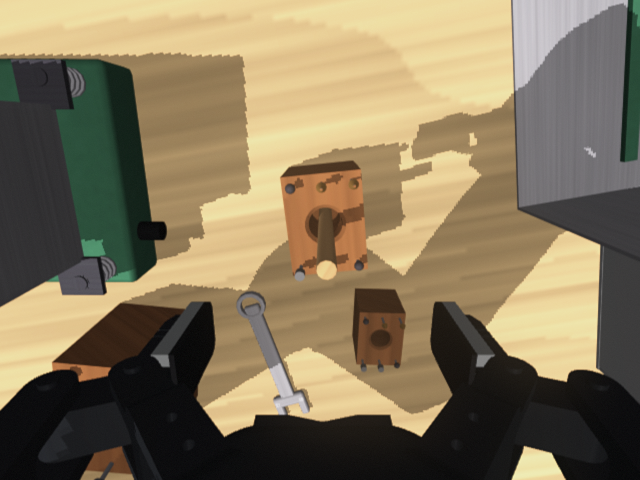

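The wrist view shows the stick top at px (326,270), which is (468.6, −361.3, 179). The stand is centred at (467.8, −361.2), which agrees. I'll descend and grip.

Request:
play_rows([
  [-0.08,-0.03,-0.8,0,0,0,1],
  [0,0,-0.8,0,0,0,1],
  [0,0,-0.6,0,0,0,0.6],
  [0,0,-0.17,0,0,0,0],
  [0,0,0,0,0,0,-1],
  [0,0,0,0,0,0,-1],
  [0,0,0,0,0,0,-1],
  [0,0,0,0,0,0,-1],
], squeeze=80)

```text
time_s: 1.82
eef_pos: [467.8, -363.2, 138.2]
ee_rot: [0.001, 0.996, -0.092, 0.001]
force: [0.3, -0.7, 1.2]
grip_width: 0.145
```

Request:
play_rows([
  [0,0,0,0,0,0,-1],
  [0,0,0,0,0,0,-1],
  [0,0,0,0,0,0,-1],
])

```text
time_s: 2.07
eef_pos: [468.0, -362.8, 138.3]
ee_rot: [0.001, 0.996, -0.091, 0.001]
force: [-0.7, 0.9, 5.1]
grip_width: 0.116
```

Request:
play_rows([
  [0,0,0.3,0,0,0,-1],
  [0,0,0.6,0,0,0,-1],
  [0,0,0.8,0,0,0,-1],
  [0,0,0.9,0,0,0,-1],
  [0,0,0.9,0,0,0,-1],
  [0.1,0.3,0.9,0,0,0,-1],
  [0.15,0.5,0.8,0,0,0,-1],
  [0.2,0.7,0.1,0,0,0,-1],
])

```text
time_s: 2.73
eef_pos: [485.8, -303.5, 355.2]
ee_rot: [0.003, 0.996, -0.092, 0.004]
force: [1.1, -0.5, 0.8]
grip_width: 0.115
```

Request:
play_rows([
  [0.24,0.82,0,0,0,0,-1],
  [0.24,0.82,0,0,0,0,-1],
  [0.24,0.82,0,0,0,0,-1],
  [0.24,0.82,0,0,0,0,-1],
  [0.24,0.82,0,0,0,0,-1],
  [0.24,0.82,0,0,0,0,-1],
  [0.24,0.82,0,0,0,0,-1],
  [0.1,0.3,0,0,0,0,-1],
])

```text
time_s: 3.4
eef_pos: [557.1, -57.1, 349.6]
ee_rot: [-0.0, 0.996, -0.09, 0.001]
force: [0.4, 0.2, -0.2]
grip_width: 0.116
```

Request:
play_rows([
  [0.1,0.3,0,0,0,0,-1],
  [0,0,0,0,0,0,-1],
])

```text
time_s: 3.57
eef_pos: [561.0, -47.5, 348.9]
ee_rot: [-0.0, 0.996, -0.09, 0.0]
force: [-0.7, -0.5, -1.0]
grip_width: 0.116
```

Run:
```python
from h import *
w=grab('wrist','w2'); s=w['s']; print(s['eef_pos'],s['ee_rot'],s['time_s'],s['grip_width'])
P=cloud(w);v,u=np.where((abs(P[...,2]-205)<4)); q=P[v,u]; print(len(q)); r=cv2.minAreaRect(q[:,:2].astype(np.float32)); print(r,cv2.boxPoints(r).tolist())
b=grab('side','side2')
a=np.hstack([b['pixels'][140:380,230:430],w['pixels'][::2,::2][:,:]]); cv2.imwrite('pics/v2.png',cv2.resize(np.hstack([cv2.resize(w['pixels'],(480,360)),cv2.resize(b['pixels'][150:350,260:400],(252,360))]),None,fx=1.09,fy=1.09)[:,:,::-1])
```

```text
[560.95442908 -47.50060178 348.93975474] [-3.22531351e-05  9.95899397e-01 -9.04668302e-02  3.76995424e-04] 3.5667 0.1160808799518618
8157
((567.1008911132812, -51.069549560546875), (266.60687255859375, 145.68203735351562), 79.42189025878906) [[471.0264892578125, -168.7357177734375], [614.2327270507812, -195.47943115234375], [663.17529296875, 66.59661865234375], [519.9690551757812, 93.34033203125]]
```

View pics/v2.png

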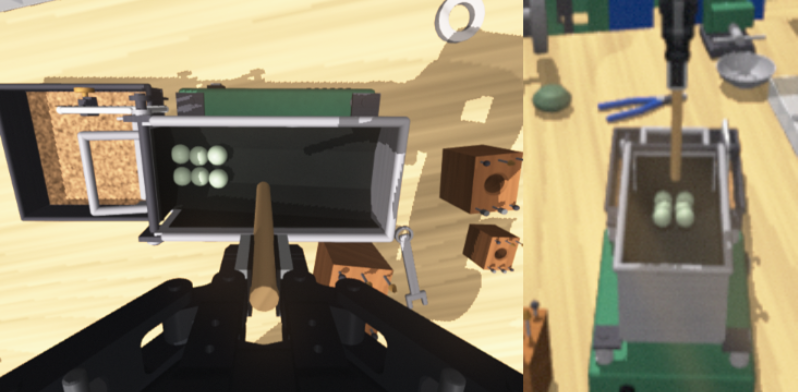

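The wrist view shows the stick held upright over the tub. The six beads sit in three rows of two against the flap (view px 180–220, 155–178). The bail handle and the quadrant with its brass screw (px 83,93) are also visible. I'll refine the polisher frame and read the index from this depth map.

Run:
```python
from h import *
w=load('w2'); P=cloud(w).reshape(-1,3)
a=np.radians(79.5); ey=np.array([np.cos(a),np.sin(a)]); ex=np.array([np.sin(a),-np.cos(a)])
X=P[:,:2]@ex; Y=P[:,:2]@ey; Z=P[:,2]
m=abs(Z-205)<4
k=m&(Y>-40)&(Y<100); 
for lo,hi in((480,560),(560,640)):
    x=X[k&(X>lo)&(X<hi)]; print('rim x',np.percentile(x,[1,50,99]).round(1))
k=m&(X>530)&(X<590)
for lo,hi in((-120,0),(120,220)):
    y=Y[k&(Y>lo)&(Y<hi)]; print('rim y',np.percentile(y,[1,50,99]).round(1) if len(y) else None)
C=np.hypot(0,0)
# beads tops: local max heights
img=w['pixels'][:,:,::-1]; g=cv2.cvtColor(img,cv2.COLOR_BGR2GRAY)
c=cv2.HoughCircles(cv2.medianBlur(g[150:250,190:300],3),cv2.HOUGH_GRADIENT,1,18,param1=80,param2=12,minRadius=8,maxRadius=17)
if c is not None:
    for u,v,r in c[0]:
        p=pt(w,u+190,v+150); print('bead',u+190,v+150,r,(p[:2]@ex).round(1),(p[:2]@ey).round(1),p[2].round(1))
crop('w2',50,90,210,270,'c_w2')
```

```text
rim x [494.9 500.7 504.4]
rim x [612.6 617.3 621.7]
rim y [-79.6 -74.3 -70.5]
rim y None
bead 222.5 215.5 11.6 546.5 156.5 126.9
bead 220.5 188.5 11.6 573.8 156.4 126.7
bead 241.5 191.5 12.5 571.7 134.8 131.7
bead 264.5 190.5 12.5 573.3 111.8 134.8
bead 242.5 212.5 11.8 550.4 135.4 130.2
bead 265.5 218.5 10.5 545.6 111.9 135.2
3.3333333333333335
```

View pics/c_w2.png

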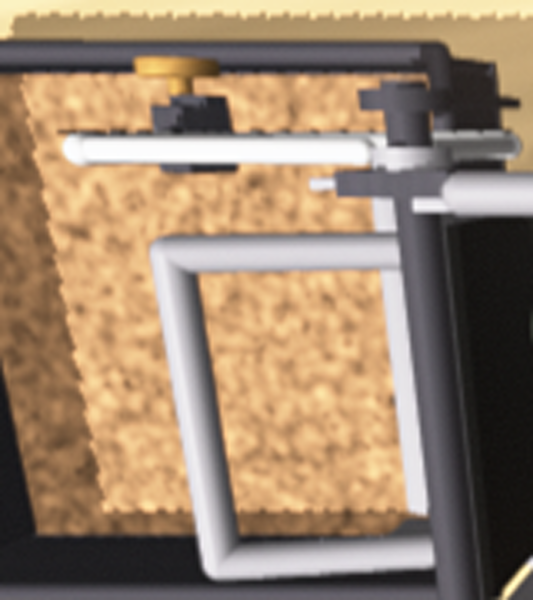

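Polisher origin is ≈ (561.4, −33.9), and the beads agree with that. The tip is now near polisher (2, −14), so I'll lower it behind the beads.

Request:
play_rows([
  [0.06,0.6,0,0,0,0,-1],
  [0,0,-0.6,0,0,0,-1],
  [0,0,-0.7,0,0,0,-1],
  [0,0,-0.7,0,0,0,-1],
  [0,0,-0.4,0,0,0,-1],
  [0,0,-0.06,0,0,0,-1],
  [0,0,0,0,0,0,-1],
])

```text
time_s: 4.25
eef_pos: [562.8, -26.1, 249.9]
ee_rot: [0.0, 0.996, -0.092, -0.001]
force: [-0.7, -0.3, 0.3]
grip_width: 0.112
```

Request:
play_rows([
  [0.05,0.25,-0.044,0,0,0,-1],
  [0.05,0.25,-0.044,0,0,0,-1],
  [0.05,0.25,-0.044,0,0,0,-1],
  [0.05,0.25,-0.044,0,0,0,-1],
  [0.05,0.25,-0.044,0,0,0,-1],
  [0.05,0.25,-0.044,0,0,0,-1],
])

```text
time_s: 4.75
eef_pos: [575.3, 36.5, 239.5]
ee_rot: [-0.0, 0.996, -0.091, 0.0]
force: [-1.1, -0.3, -0.1]
grip_width: 0.114
```

Request:
play_rows([
  [0.29,-0.055,0,0,0,0,-1],
  [0.29,-0.055,0,0,0,0,-1],
  [-0.29,0.055,0,0,0,0,-1],
  [-0.29,0.055,0,0,0,0,-1],
  [-0.29,0.055,0,0,0,0,-1],
  [-0.29,0.055,0,0,0,0,-1],
  [-0.06,-0.3,0.053,0,0,0,-1],
  [-0.06,-0.3,0.053,0,0,0,-1],
])

```text
time_s: 5.42
eef_pos: [547.0, 15.6, 244.1]
ee_rot: [0.0, 0.996, -0.091, 0.0]
force: [0.6, 0.8, -0.3]
grip_width: 0.118
```

Request:
play_rows([
  [0.29,-0.055,0,0,0,0,-1],
  [0.29,-0.055,0,0,0,0,-1],
  [0.29,-0.055,0,0,0,0,-1],
  [0.29,-0.055,0,0,0,0,-1],
  [0.06,0.3,-0.053,0,0,0,-1],
  [0.06,0.3,-0.053,0,0,0,-1],
  [-0.35,-0.2,0.05,0,0,0,-1],
  [-0.35,-0.2,0.05,0,0,0,-1],
])

```text
time_s: 6.08
eef_pos: [569.9, 16.1, 242.8]
ee_rot: [-0.0, 0.996, -0.09, -0.0]
force: [0.3, -0.7, -0.1]
grip_width: 0.118
```

Run:
```python
from h import *
w=grab('wrist','w3'); s=w['s']; p=np.array(s['eef_pos']); print(p,s['ee_rot'],s['time_s'],s['force'])
a=np.radians(79.5);print('xy',p[0]*np.sin(a)-p[1]*np.cos(a)-558.3,p[0]*np.cos(a)+p[1]*np.sin(a)-69)
```

```text
[569.85758765  16.07758909 242.82150004] [-1.69408254e-04  9.95906573e-01 -9.03873248e-02 -4.47058000e-04] 6.0833 [ 0.31200904 -0.7325105  -0.08276117]
xy -0.9146382234265502 50.656665316338106
```

View pics/w3.png

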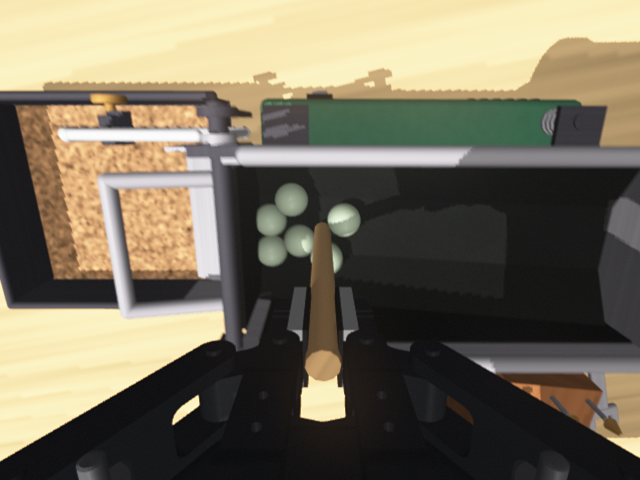

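The picture shows the beads scattered: five near px 255–345, 200–260, with one behind the stick at 343,220. The two at the flap may have moved less, so I'll make another deeper pass.

Request:
play_rows([
  [0.32,0.07,-0.022,0,0,0,-1],
  [0.32,0.07,-0.022,0,0,0,-1],
  [0.05,0.27,-0.048,0,0,0,-1],
  [0.05,0.27,-0.048,0,0,0,-1],
  [-0.3,0.057,0,0,0,0,-1],
  [-0.3,0.057,0,0,0,0,-1],
  [-0.3,0.057,0,0,0,0,-1],
  [-0.3,0.057,0,0,0,0,-1],
])

```text
time_s: 6.8
eef_pos: [551.2, 52.0, 238.0]
ee_rot: [0.001, 0.996, -0.091, 0.001]
force: [3.3, -5.0, 1.7]
grip_width: 0.116
```

Request:
play_rows([
  [-0.06,-0.33,0.059,0,0,0,-1],
  [-0.06,-0.33,0.059,0,0,0,-1],
  [-0.06,-0.33,0.059,0,0,0,-1],
  [0.3,-0.057,0,0,0,0,-1],
  [0.3,-0.057,0,0,0,0,-1],
  [0.3,-0.057,0,0,0,0,-1],
  [0.3,-0.057,0,0,0,0,-1],
  [0.06,0.33,-0.059,0,0,0,-1],
])

```text
time_s: 7.47
eef_pos: [596.5, 12.7, 242.4]
ee_rot: [0.0, 0.996, -0.093, 0.0]
force: [-0.7, 0.3, -0.2]
grip_width: 0.119
```

Request:
play_rows([
  [0.06,0.33,-0.059,0,0,0,-1],
  [0.06,0.33,-0.059,0,0,0,-1],
  [-0.3,0.057,0,0,0,0,-1],
  [-0.3,0.057,0,0,0,0,-1],
  [-0.3,0.057,0,0,0,0,-1],
  [-0.3,0.057,0,0,0,0,-1],
  [0.24,-0.33,0.053,0,0,0,-1],
  [0.24,-0.33,0.053,0,0,0,-1],
])

```text
time_s: 8.13
eef_pos: [570.4, 26.3, 242.7]
ee_rot: [-0.0, 0.996, -0.09, 0.0]
force: [1.4, 0.2, -0.0]
grip_width: 0.114
```

Run:
```python
from h import *
w=grab('wrist','w4'); s=w['s']; p=np.array(s['eef_pos']); print(p,s['ee_rot'],s['time_s'],s['force'])
a=np.radians(79.5);print('xy',p[0]*np.sin(a)-p[1]*np.cos(a)-558.3,p[0]*np.cos(a)+p[1]*np.sin(a)-69)
```

```text
[570.35038894  26.30900332 242.7061895 ] [-2.98012208e-04  9.95928277e-01 -9.01486473e-02  5.21952982e-06] 8.1333 [ 1.36284213  0.2232147  -0.01142041]
xy -2.294616084219683 60.806559467457305
```

View pics/w4.png

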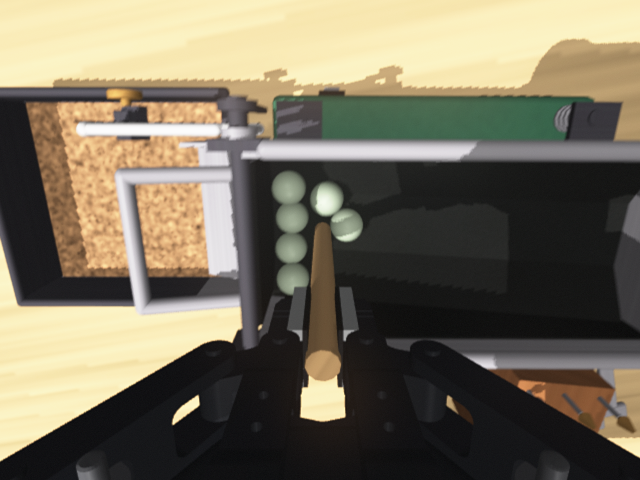

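Beads are thoroughly rearranged: four in a row along the flap and two behind, which is not the 2×3 grid they started in. The stick is still upright. I'll lift and return to the stand.

Request:
play_rows([
  [0,0,0.5,0,0,0,-1],
  [0,0,0.8,0,0,0,-1],
  [0,0,0.8,0,0,0,-1],
  [0,0,0.6,0,0,0,-1],
  [-0.1,-0.41,0,0,0,0,-1],
  [-0.21,-0.81,0,0,0,0,-1],
  [-0.21,-0.81,0,0,0,0,-1],
  [-0.21,-0.81,0,0,0,0,-1],
])

```text
time_s: 8.85
eef_pos: [541.2, -88.6, 350.1]
ee_rot: [-0.0, 0.996, -0.09, -0.0]
force: [1.2, -0.1, -0.6]
grip_width: 0.119
```

Request:
play_rows([
  [-0.21,-0.81,0,0,0,0,-1],
  [-0.21,-0.81,0,0,0,0,-1],
  [-0.21,-0.81,0,0,0,0,-1],
  [-0.21,-0.81,0,0,0,0,-1],
  [-0.21,-0.81,0,0,0,0,-1],
  [-0.21,-0.81,0,0,0,0,-1],
  [-0.21,-0.81,0,0,0,0,-1],
  [-0.21,-0.81,0,0,0,0,-1],
])

```text
time_s: 9.52
eef_pos: [474.5, -348.4, 350.2]
ee_rot: [-0.0, 0.996, -0.091, 0.0]
force: [1.3, 0.1, -0.2]
grip_width: 0.119
```

Request:
play_rows([
  [-0.15,-0.41,0,0,0,0,-1],
  [0,0,0,0,0,0,-1],
  [0,0,0,0,0,0,-1],
])

```text
time_s: 9.77
eef_pos: [468.9, -363.9, 349.8]
ee_rot: [-0.001, 0.996, -0.092, -0.0]
force: [0.5, -0.1, -0.0]
grip_width: 0.121
```

Run:
```python
from h import *
w=grab('wrist','w5'); s=w['s']; p=np.array(s['eef_pos']); print(p,s['ee_rot'],s['time_s'],s['force'])
P=cloud(w).reshape(-1,3); d=np.hypot(P[:,0]-p[0],P[:,1]-p[1])
for z0 in range(215,330,10):
    q=P[(d<22)&(abs(P[:,2]-z0)<5)]
    if len(q)>8: print('stick',z0,len(q),np.median(q,0).round(1))
q=P[(abs(P[:,2]-80)<3)&(np.hypot(P[:,0]-468,P[:,1]+361)<60)]; print('stand',len(q),cv2.minAreaRect(q[:,:2].astype(np.float32)))
b=grab('side','side5'); P=cloud(b).reshape(-1,3); d=np.hypot(P[:,0]-p[0],P[:,1]-p[1])
for z0 in range(215,330,10):
    q=P[(d<22)&(abs(P[:,2]-z0)<5)]
    if len(q)>3: print('side stick',z0,len(q),np.median(q,0).round(1))
```

```text
[ 468.89269946 -363.94404368  349.80056912] [-5.32633781e-04  9.95796951e-01 -9.15867727e-02 -1.10065688e-04] 9.7667 [ 0.50136338 -0.13486802 -0.04811504]
stick 225 15 [ 473.5 -364.4  227.8]
stick 235 55 [ 473.6 -364.4  234.5]
stick 245 65 [ 473.5 -364.5  245.5]
stick 255 73 [ 473.5 -364.5  255. ]
stick 265 74 [ 473.7 -364.5  265.4]
stick 275 86 [ 473.6 -364.9  274.9]
stick 285 103 [ 473.7 -364.6  285.1]
stick 295 113 [ 473.7 -364.7  295.1]
stick 305 136 [ 473.7 -365.   304.9]
stick 315 155 [ 473.8 -365.1  315.2]
stick 325 181 [ 473.7 -364.9  324.9]
stand 3345 ((467.6934814453125, -361.128662109375), (63.971649169921875, 84.51473999023438), 85.36848449707031)
side stick 225 8 [ 469.8 -365.6  229.1]
side stick 235 26 [ 469.8 -366.3  235.4]
side stick 245 28 [ 469.9 -367.1  245.2]
side stick 255 28 [ 470.1 -366.3  254.2]
side stick 265 33 [ 470.  -366.6  265.2]
side stick 275 32 [ 470.2 -366.6  275.4]
side stick 285 36 [ 468.8 -366.6  285. ]
side stick 295 31 [ 470.5 -366.6  295.1]
side stick 305 36 [ 469.7 -367.4  304.7]
side stick 315 38 [ 469.3 -367.1  314.6]
side stick 325 38 [ 470.  -366.8  325.8]
```

The stick is plumb to within 0.5 mm over 100 mm, and it's 3 mm off the hole centre. I'll correct that and insert it.

Request:
play_rows([
  [-0.02,0.07,-0.4,0,0,0,-1],
  [0,0,-0.8,0,0,0,-1],
  [0,0,-0.9,0,0,0,-1],
  [0,0,-0.7,0,0,0,-1],
  [0,0,-0.7,0,0,0,-1],
  [0,0,-0.7,0,0,0,-1],
  [0,0,-0.6,0,0,0,-1],
  [0,0,-0.4,0,0,0,-1],
])

```text
time_s: 10.53
eef_pos: [468.1, -359.5, 140.1]
ee_rot: [-0.001, 0.996, -0.09, -0.001]
force: [-0.7, 0.2, 0.3]
grip_width: 0.117
```

Request:
play_rows([
  [0,0,-0.03,0,0,0,-1],
  [0,0,0,0,0,0,-0.6],
  [0,0,0,0,0,0,-0.4],
  [0,0,0,0,0,0,0],
  [0,0,0,0,0,0,0.4],
  [0,0,0,0,0,0,0.8],
  [0,0,0,0,0,0,1],
  [0,0,0,0,0,0,1],
])

```text
time_s: 11.2
eef_pos: [467.9, -361.8, 141.2]
ee_rot: [0.0, 0.996, -0.091, 0.0]
force: [-0.1, 0.1, -0.1]
grip_width: 0.981
```

Request:
play_rows([
  [0,0,0.4,0,0,0,1],
  [0,0,0.8,0,0,0,1],
  [0,0,0.9,0,0,0,1],
  [0,0,0.9,0,0,0,1],
  [0,0,0.9,0,0,0,1],
  [0,0,0.9,0,0,0,1],
  [0,0,0.3,0,0,0,1],
  [0,0,0,0,0,0,1],
])

```text
time_s: 11.87
eef_pos: [468.2, -362.2, 348.8]
ee_rot: [0.002, 0.996, -0.091, 0.002]
force: [0.5, 0.0, -0.5]
grip_width: 1.004
```

Run:
```python
from h import *
b=grab('side','side6'); P=cloud(b).reshape(-1,3); d=np.hypot(P[:,0]-468,P[:,1]+362)
for z0 in range(115,190,10):
    q=P[(d<25)&(abs(P[:,2]-z0)<5)]
    if len(q)>3: print('stick',z0,len(q),np.median(q,0).round(1))
print('top',np.nanmax(P[d<25][:,2]))
```

```text
stick 115 20 [ 470.6 -363.5  114.9]
stick 125 18 [ 469.  -363.9  124.4]
stick 135 25 [ 469.2 -363.4  134. ]
stick 145 24 [ 469.2 -363.4  145. ]
stick 155 20 [ 469.3 -363.5  154.3]
stick 165 32 [ 469.5 -363.7  164.7]
stick 175 29 [ 469.4 -363.1  176.9]
stick 185 25 [ 470.9 -361.7  181.1]
top 647.8343494302355
```

The stick stands upright in its hole, top at 181. Next, above the flap handle at about (594, 140) for a close look.

Request:
play_rows([
  [0.12,0.45,0,0,0,0,1],
  [0.22,0.9,0,0,0,0,1],
  [0.22,0.9,0,0,0,0,1],
  [0.22,0.9,0,0,0,0,1],
  [0.22,0.9,0,0,0,0,1],
  [0.22,0.9,0,0,0,0,1],
  [0.22,0.9,0,0,0,0,1],
  [0.22,0.9,0,0,0,0,1],
])

```text
time_s: 12.58
eef_pos: [533.9, -89.9, 343.2]
ee_rot: [-0.0, 0.996, -0.092, -0.001]
force: [0.3, -1.4, -0.8]
grip_width: 1.001
```

Request:
play_rows([
  [0.22,0.9,0,0,0,0,1],
  [0.22,0.9,0,0,0,0,1],
  [0.22,0.9,0,0,0,0,1],
  [0.22,0.9,-0.2,0,0,0,1],
  [0.22,0.9,-0.6,0,0,0,1],
  [0.22,0.9,-0.6,0,0,0,1],
  [0.16,0.8,-0.3,0,0,0,0.5],
  [0,0,0,0,0,0,0.5],
])

```text
time_s: 13.25
eef_pos: [591.0, 157.1, 274.0]
ee_rot: [-0.0, 0.996, -0.089, -0.004]
force: [0.0, -0.5, -0.3]
grip_width: 0.759
```

Request:
play_rows([
  [0,0,0,0,0,0,0.5],
  [0,0,0,0,0,0,0.5],
])

```text
time_s: 13.42
eef_pos: [592.3, 151.6, 279.0]
ee_rot: [0.0, 0.996, -0.092, -0.001]
force: [-0.2, -0.4, 0.4]
grip_width: 0.755
```

Run:
```python
from h import *
w=grab('wrist','w6'); s=w['s']; p=np.array(s['eef_pos']); print(p,s['ee_rot'],s['time_s'],s['force'],w['fx'],w['eye'])
a=np.radians(79.5); ex=np.array([np.sin(a),-np.cos(a),0]); ey=np.array([np.cos(a),np.sin(a),0]); O=558.3*ex+69*ey
for n,q in (('bar',(0,177,170)),('hinge+',(70,105,190)),('nose.65',(70,105+80*np.sin(.65),190-80*np.cos(.65))),('nose1',(70,105+80*np.sin(1),190-80*np.cos(1)))): print(n,np.round(proj(w,O+q[0]*ex+q[1]*ey+[0,0,q[2]])))
```

```text
[592.25514619 151.64046751 278.96179789] [ 2.67121445e-04  9.95804747e-01 -9.15011195e-02 -6.15438255e-04] 13.4167 [-0.19951643 -0.39529131  0.39957223] 370.451919473007 [663.98684043 138.31503831 420.77150469]
bar [338. 229.]
hinge+ [462. 124.]
nose.65 [368. 125.]
nose1 [345. 125.]
```

View pics/w6.png

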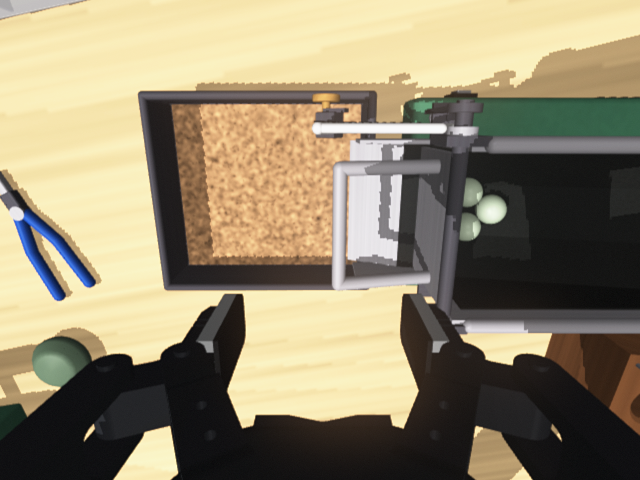

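```bash
cat >> h.py <<'E'
a=np.radians(79.5); EX=np.array([np.sin(a),-np.cos(a),0]); EY=np.array([np.cos(a),np.sin(a),0]); O=558.3*EX+69*EY
def pol(P): Q=np.asarray(P)-O; return np.stack([Q@EX,Q@EY,Q[...,2]],-1)
E
python3 - <<'E'
from h import *
w=load('w6'); Q=pol(cloud(w)); im=w['pixels'].astype(int)
y=Q[...,1]-105; z=Q[...,2]-190; th=np.arctan2(y,-z); r=np.hypot(y,z)
hsv=cv2.cvtColor(w['pixels'],cv2.COLOR_RGB2HSV)
box=np.zeros((480,640),bool); box[90:145,305:355]=1
dark=box&(im.max(-1)<75)&(Q[...,2]>90)
brass=box&(hsv[...,1]>150)&(hsv[...,0]>12)&(hsv[...,0]<28)&(Q[...,2]>90)&(im.max(-1)>90)
strip=np.zeros_like(box); strip[120:140,310:450]=1; strip&=(im.min(-1)>130)&(Q[...,2]>85)
for n,m in(('dark',dark),('brass',brass),('strip',strip)):
    v,u=np.where(m); 
    if len(v): print(n,len(v),'u',u.min(),u.max(),'v',v.min(),v.max(),'x',np.percentile(Q[m][:,0],[5,50,95]).round(1),'r',np.percentile(r[m],[5,50,95]).round(1),'th',np.percentile(th[m],[2,25,50,75,98]).round(3), 'y',np.percentile(y[m],[2,50,98]).round(1),'z',np.percentile(z[m],[2,50,98]).round(1))
# bar cloud
b=(np.abs(Q[...,0])<30)&(Q[...,2]>155)&(Q[...,2]<185)&(Q[...,1]>150)
print('bar',b.sum(),np.median(Q[b],0), np.percentile(Q[b],[5,95],axis=0).round(1))
h=(np.abs(Q[...,0])<45)&(np.abs(Q[...,1]-105)<14)&(Q[...,2]>185)
print('hinge rod',h.sum(),np.percentile(Q[h],[5,50,95],axis=0).round(1))
crop('w6',295,80,495,180,'c_w6')
for v in range(95,140,3):
    print(v,[ (u,int(Q[v,u,0]),int(y[v,u]),int(z[v,u])) for u in (322,326,330,334,338)])
E
```

```text
dark 106 u 320 346 v 109 136 x [62.1 73.7 77.9] r [84.6 86.  86.7] th [0.937 0.97  1.002 1.042 1.36 ] y [67.3 72.3 83.3] z [-51.1 -46.  -18.1]
strip 1384 u 312 449 v 122 134 x [65.4 67.9 70.8] r [13.2 50.  87.5] th [1.156 1.416 1.43  1.452 1.581] y [ 9.5 48.8 87.8] z [-29.1  -7.1   0.1]
bar 1184 [  1.46175101 176.68120294 173.40167163] [[-26.7 172.1 170.7]
 [ 27.1 180.9 174.9]]
hinge rod 2179 [[-39.8 101.  189.9]
 [  3.6 106.1 193.3]
 [ 41.1 109.3 194.8]]
4.0
95 [(322, 89, 83, -44), (326, 89, 80, -43), (330, 89, 77, -44), (334, 89, 74, -45), (338, 89, 72, -49)]
98 [(322, 87, 83, -43), (326, 87, 80, -44), (330, 87, 77, -44), (334, 87, 74, -46), (338, 87, 72, -48)]
101 [(322, 86, 83, -52), (326, 86, 80, -50), (330, 86, 77, -52), (334, 86, 74, -52), (338, 86, 71, -52)]Traceback (most recent call last):
  File "<stdin>", line 19, in <module>
ValueError: cannot convert float NaN to integer
```

View pics/c_w6.png

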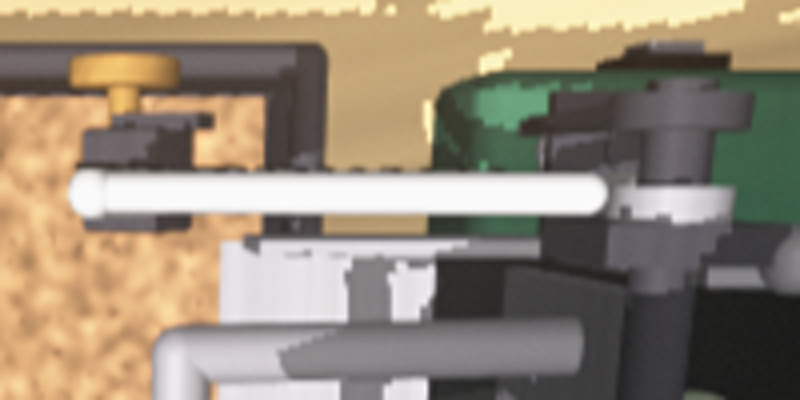

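The enlarged crop shows the clip at crop px (80–190, 130–165) with the brass wheel above it. The small nose points right towards the hinge and its tip is at crop (213,120), which is full px (348,110). I'll work out its angle.

Run:
```python
from h import *
from scipy.optimize import brentq
w=load('w6'); Q=pol(cloud(w)); im=w['pixels']
for v in range(106,114): print(v,[(u,im[v,u].tolist()[0],*Q[v,u].round(1).tolist()) for u in (340,343,345,347,349)])
for u,v in((348.3,110),(347.5,109.5),(348.8,111)):
    f=lambda t:np.hypot(*(pol(w['eye']+t*ray(w,u,v))[1:]-[105,190]))-80
    for lo in (250,): 
        ts=np.arange(220,330,1.); s=[f(t) for t in ts]
        for i in np.where(np.diff(np.sign(s)))[0]:
            q=pol(w['eye']+brentq(f,ts[i],ts[i+1])*ray(w,u,v)); print(u,v,q.round(1),'th',np.arctan2(q[1]-105,190-q[2]).round(3))
```

```text
106 [(340, 228, 89.0, 169.6, 6.5), (343, 226, 89.0, 166.4, 6.9), (345, 219, 89.0, 164.3, 6.5), (347, 226, 89.1, 162.1, 4.9), (349, 228, 89.0, 160.1, 6.4)]
107 [(340, 209, 88.0, 169.6, 6.9), (343, 200, 81.7, 173.7, 147.2), (345, 187, 88.0, 164.3, 6.1), (347, 204, 88.0, 162.2, 6.7), (349, 223, 88.1, 160.0, 4.9)]
108 [(340, 153, 81.1, 175.8, 145.8), (343, 139, 81.0, 173.8, 148.7), (345, 110, 81.0, 172.3, 147.0), (347, 137, 81.1, 170.8, 145.0), (349, 221, 87.0, 160.0, 6.0)]
109 [(340, 113, 80.4, 175.8, 146.5), (343, 111, 80.3, 173.8, 148.2), (345, 73, 80.3, 172.3, 147.8), (347, 80, 80.5, 170.7, 144.5), (349, 219, 86.0, 160.0, 6.7)]
110 [(340, 110, 79.7, 175.8, 146.7), (343, 108, 79.7, 173.7, 146.9), (345, 69, 79.7, 172.3, 147.8), (347, 75, 79.8, 170.7, 144.5), (349, 224, nan, nan, nan)]
111 [(340, 108, 79.0, 175.8, 146.9), (343, 104, 79.0, 173.7, 146.9), (345, 78, 79.0, 172.3, 147.8), (347, 88, 79.1, 170.8, 145.3), (349, 231, 84.0, 160.0, 6.9)]
112 [(340, 88, 78.6, 175.5, 141.1), (343, 115, 83.0, 166.3, 5.9), (345, 163, 83.0, 164.2, 5.8), (347, 171, 83.0, 162.1, 6.6), (349, 237, 83.0, 160.0, 6.6)]
113 [(340, 71, 77.9, 175.5, 140.4), (343, 147, 82.0, 166.3, 6.0), (345, 234, 82.0, 164.1, 5.0), (347, 234, 82.0, 162.1, 6.7), (349, 242, 82.0, 159.9, 6.0)]
348.3 110 [ 79.9 169.7 143. ] th 0.942
347.5 109.5 [ 80.2 170.3 143.9] th 0.956
348.8 111 [ 79.2 169.3 142.4] th 0.934
```

Index angle ≈ 0.95 from the nose depth; I'll check it directly against the pointer once lifted. Bar and hinge are within 1 mm of the predicted places. Descending on the handle bar.

Request:
play_rows([
  [0.035,-0.287,0,0,0,0,0.5],
  [0,0,-0.7,0,0,0,0.5],
  [0,0,-0.8,0,0,0,0.5],
  [0,0,-0.8,0,0,0,0.5],
  [0,0,-0.6,0,0,0,0.5],
  [0,0,-0.29,0,0,0,0.5],
  [0,0,0,0,0,0,0.5],
])

```text
time_s: 14.05
eef_pos: [593.1, 139.2, 150.1]
ee_rot: [0.0, 0.996, -0.092, -0.002]
force: [-0.6, -0.5, -0.1]
grip_width: 0.75
```

Request:
play_rows([
  [0,0,0,0,0,0,0],
  [0,0,0,0,0,0,-0.4],
  [0,0,0,0,0,0,-0.7],
  [0,0,0,0,0,0,-1],
  [0,0,0,0,0,0,-1],
  [0,0,0,0,0,0,-1],
  [0,0,0,0,0,0,-1],
  [0,0,0,0,0,0,-1],
], squeeze=60)

```text
time_s: 14.72
eef_pos: [594.1, 139.5, 153.4]
ee_rot: [0.001, 0.996, -0.092, 0.001]
force: [-3.5, -5.9, 5.6]
grip_width: 0.095
```

Run:
```python
from h import *
s=sensors.sense(); p=np.array(s['eef_pos']); print(p,s['ee_rot'],s['time_s'],s['force'],s['grip_width'],'grasp pol',pol(p+[0,0,18.7]))
```

```text
[594.10986772 139.51230162 153.38706262] [ 1.06302378e-03  9.95803737e-01 -9.15060504e-02  6.56056920e-04] 14.7167 [-3.46021489 -5.93387138  5.5831347 ] 0.09541230178120101 grasp pol [  0.43734547 176.44407918 172.08706262]
```

The bar is pinched at polisher (0, 176.4, ~170), as expected. I'll lift along the arc to about 0.9 rad.

Request:
play_rows([
  [0.006,0.034,0.18,0,0,0,-1],
  [0.005,0.027,0.188,0,0,0,-1],
  [0,0,0.188,0,0,0,-1],
  [-0.002,-0.01,0.184,0,0,0,-1],
  [-0.006,-0.032,0.183,0,0,0,-1],
  [-0.009,-0.052,0.18,0,0,0,-1],
  [-0.012,-0.066,0.173,0,0,0,-1],
  [-0.016,-0.086,0.167,0,0,0,-1],
])

```text
time_s: 15.38
eef_pos: [593.1, 134.4, 210.2]
ee_rot: [-0.001, 0.996, -0.091, 0.001]
force: [6.6, 6.2, -5.8]
grip_width: 0.091
```

Request:
play_rows([
  [-0.009,-0.048,0.08,0,0,0,-1],
  [-0.01,-0.052,0.076,0,0,0,-1],
  [0,0,0,0,0,0,-1],
  [0,0,0,0,0,0,-1],
])

```text
time_s: 15.72
eef_pos: [592.4, 130.9, 216.9]
ee_rot: [-0.002, 0.996, -0.091, 0.002]
force: [5.7, 7.5, -2.4]
grip_width: 0.086
```

Run:
```python
from h import *
w=grab('wrist','w7'); s=w['s']; p=np.array(s['eef_pos']); g=pol(p+[0,0,16.6])[1:]-[105,190]
print(p,s['time_s'],s['force'],s['grip_width'],'bar',g,np.hypot(*g),'th',np.arctan2(g[1],g[0])+.271)
for n,q in (('nose',(79.5,105+80*np.sin(.95),190-80*np.cos(.95))),('ptr',(79.5,105+79*np.sin(.9),190-79*np.cos(.9)))): print(n,np.round(proj(w,O+q[0]*EX+q[1]*EY+[0,0,q[2]])))
crop('w7',240,60,440,210,'c_w7')
```

```text
[592.42996253 130.87387808 216.93185547] 15.7167 [ 5.72531235  7.45821857 -2.39837578] 0.08642126850052637 bar [62.64416844 43.53185547] 76.2844301270959 th 0.8782994900718016
nose [319. 114.]
ptr [325. 114.]
4.0
```

View pics/c_w7.png

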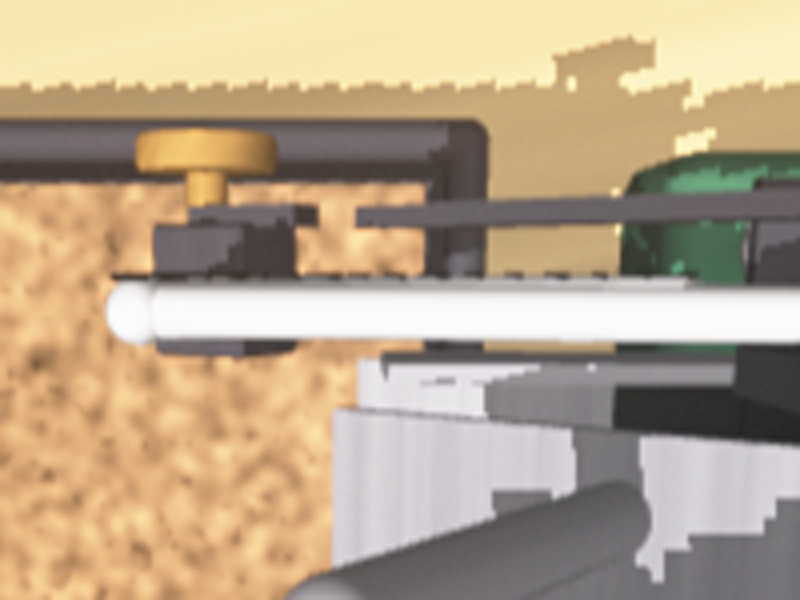

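The crop shows the pointer arm with its tip at crop (357,215) and the nose tip at crop (318,215). The pointer is short of the mark by about 10 px. Computing both angles.

```bash
cat >> h.py <<'E'
from scipy.optimize import brentq
def ang(w,u,v,r,off=0):
    f=lambda t:np.hypot(*(pol(w['eye']+t*ray(w,u,v))[1:]-[105,190]))-r
    ts=np.arange(150,330,1.); s=np.array([f(t) for t in ts]); o=[]
    for i in np.where(np.diff(np.sign(s)))[0]:
        q=pol(w['eye']+brentq(f,ts[i],ts[i+1])*ray(w,u,v)); o.append((np.arctan2(q[1]-105,190-q[2]).round(3),q.round(1).tolist()))
    return o
E
python3 - <<'E'
from h import *
w=load('w7'); Q=pol(cloud(w)); print(w['eye'], pol(w['eye']))
print('ptr',ang(w,329.25,113.75,79),'nose',ang(w,319.5,113.75,80))
im=w['pixels']
for v in (112,113,114,115): print(v,[(u,int(im[v,u,0]),*Q[v,u].round(1).tolist()) for u in (314,316,318,319,330,331,333,340,350,360,380)])
m=np.zeros((480,640),bool); m[112:116,331:400]=1; m&=(Q[...,2]>120)&(im[...,0]<130)&(abs(Q[...,0]-80)<5)
y=Q[m][:,1]-105; z=Q[m][:,2]-190; k=np.polyfit(y,z,1); print('ptr top line slope ang', np.pi/2+np.arctan(k[0]) , k, len(y))
c=b=grab('scene','scene7'); side=grab('side','side7')
E
```

```text
[663.51153342 117.06464343 359.02423813] [ 72.76763464 167.01975812 359.02423813]
ptr [(np.float64(0.848), [80.0, 164.2, 137.7])] nose [(np.float64(0.942), [79.8, 169.7, 142.9])]
112 [(314, 71, 80.5, 172.6, 147.6), (316, 73, 80.6, 171.6, 146.2), (318, 82, 80.6, 170.5, 144.7), (319, 148, 80.7, 169.9, 144.0), (330, 112, 80.8, 163.8, 139.7), (331, 113, 80.8, 163.3, 140.0), (333, 114, 80.8, 162.2, 140.2), (340, 111, 80.7, 158.4, 144.0), (350, 106, 80.4, 153.4, 152.0), (360, 107, 80.2, 148.6, 156.7), (380, 105, 79.9, 139.5, 165.7)]
113 [(314, 70, 80.0, 172.6, 147.5), (316, 71, 80.1, 171.6, 144.9), (318, 76, 80.1, 170.5, 144.1), (319, 142, 80.2, 170.0, 143.0), (330, 103, 80.3, 163.8, 140.1), (331, 106, 80.3, 163.3, 140.5), (333, 105, 80.3, 162.1, 139.6), (340, 107, 80.1, 158.4, 144.5), (350, 106, 79.8, 153.5, 153.8), (360, 106, 79.7, 148.6, 157.4), (380, 104, 79.4, 139.5, 165.8)]
114 [(314, 70, 79.5, 172.6, 147.6), (316, 70, 79.6, 171.6, 146.0), (318, 76, 79.6, 170.5, 143.6), (319, 136, 79.7, 170.0, 142.1), (330, 104, 79.8, 163.8, 137.8), (331, 108, 79.8, 163.3, 139.9), (333, 109, 79.8, 162.2, 140.1), (340, 108, 79.7, 158.4, 143.2), (350, 107, 79.4, 153.4, 152.2), (360, 106, 79.3, 148.5, 156.5), (380, 102, 79.0, 139.5, 165.7)]
115 [(314, 76, 79.0, 172.6, 147.2), (316, 74, 79.1, 171.6, 145.3), (318, 77, 79.1, 170.5, 144.6), (319, 127, 79.1, 170.0, 143.3), (330, 102, 79.2, 163.8, 139.4), (331, 102, 79.2, 163.3, 141.0), (333, 104, 79.2, 162.2, 140.8), (340, 107, 79.2, 158.3, 142.8), (350, 106, 78.9, 153.4, 152.6), (360, 99, 78.7, 148.5, 156.9), (380, 96, 78.6, 138.8, 160.8)]
ptr top line slope ang 0.8064932915766644 [-0.95867536  7.05655159] 276
```

The nose shows a lit top face and a darker end face. The end face spans about 0.945–1.01, so its centre is ≈ 0.975. To get an independent reading of the flap angle, I'll fit the plane of the flap plate from the depth map.

```bash
cat >> h.py <<'E'
def plate(w,th0,dbg=0):
    Q=pol(cloud(w)); y=Q[...,1]-105; z=Q[...,2]-190
    th=th0
    for it in range(4):
        s=y*np.sin(th)-z*np.cos(th); d=y*np.cos(th)+z*np.sin(th)
        m=(abs(Q[...,0])<48)&(s>15)&(s<80)&(abs(d-2)<(6 if it<1 else 3))
        k=np.polyfit(s[m],d[m],1); th=th+np.arctan(k[0])
    return th,np.median(d[m]),k,m.sum()
E
python3 - <<'E'
from h import *
w=load('w7'); 
for t in (.8,.85,.9): print(plate(w,t))
Q=pol(cloud(w)); y=Q[...,1]-105; z=Q[...,2]-190
print('nose top edge',ang(w,313.75,113.75,80))
im=w['pixels']; print([ (u,int(im[113,u].mean()),y[113,u].round(1),z[113,u].round(1)) for u in range(300,322)])
g=np.array(sensors.sense()['eef_pos'])
# beads now
b=load('scene7'); hs=cv2.cvtColor(b['pixels'],cv2.COLOR_RGB2HSV)
crop('scene7',290,220,420,340,'c_s7')
E
```

```text
(np.float64(0.8331484276675613), np.float64(1.0446829185145994), array([-2.00775009e-08,  1.06431582e+00]), np.int64(11181))
(np.float64(0.8331484276726445), np.float64(1.0446827670592604), array([-2.44130768e-08,  1.06431582e+00]), np.int64(11181))
(np.float64(0.8331484276742415), np.float64(1.044682719479951), array([-2.57750868e-08,  1.06431582e+00]), np.int64(11181))
nose top edge [(np.float64(1.01), [79.6, 172.7, 147.5])]
[(300, 107, np.float64(75.4), np.float64(-46.6)), (301, 107, np.float64(74.8), np.float64(-45.1)), (302, 109, np.float64(74.2), np.float64(-44.3)), (303, 108, np.float64(73.7), np.float64(-44.6)), (304, 107, np.float64(73.1), np.float64(-44.5)), (305, 109, np.float64(72.6), np.float64(-45.1)), (306, 108, np.float64(72.0), np.float64(-43.8)), (307, 108, np.float64(71.4), np.float64(-42.9)), (308, 108, np.float64(70.8), np.float64(-41.9)), (309, 107, np.float64(70.3), np.float64(-42.1)), (310, 107, np.float64(69.8), np.float64(-42.5)), (311, 107, np.float64(69.2), np.float64(-42.9)), (312, 105, np.float64(68.7), np.float64(-42.1)), (313, 85, np.float64(68.1), np.float64(-41.5)), (314, 63, np.float64(67.6), np.float64(-42.5)), (315, 62, np.float64(67.1), np.float64(-44.6)), (316, 64, np.float64(66.6), np.float64(-45.1)), (317, 62, np.float64(66.0), np.float64(-44.3)), (318, 67, np.float64(65.5), np.float64(-45.9)), (319, 112, np.float64(65.0), np.float64(-47.0)), (320, 190, np.float64(65.9), np.float64(-183.7)), (321, 199, np.float64(65.0), np.float64(-183.1))]
5.0
```

The flap plate fits at 0.833 rad and the nose centre at ≈ 0.985, and the pointer corner agrees with a 2 mm half thickness. Lifting most of the remaining ~0.15 rad.

Request:
play_rows([
  [-0.01,-0.06,0.09,0,0,0,-1],
  [-0.012,-0.062,0.09,0,0,0,-1],
  [0,0,0,0,0,0,-1],
  [0,0,0,0,0,0,-1],
  [0,0,0,0,0,0,-1],
])

```text
time_s: 16.28
eef_pos: [591.6, 126.3, 224.0]
ee_rot: [-0.002, 0.996, -0.091, 0.002]
force: [5.8, 7.4, -2.7]
grip_width: 0.088
```

```bash
cat > chk.py <<'E'
import sys
from h import *
n=sys.argv[1]; w=grab('wrist',n); s=w['s']; p=np.array(s['eef_pos']); g=pol(p+[0,0,16.6])[1:]-[105,190]
print(p,s['time_s'],s['force'].round(1),s['grip_width'].round(3),'grasp',g.round(1))
print('plate',[plate(w,t)[:2] for t in(.88,.95)])
im=w['pixels'].mean(-1); Q=pol(cloud(w)); y=Q[...,1]-105; z=Q[...,2]-190
q=O+79.8*EX+(105+80*np.sin(.98))*EY+[0,0,190-80*np.cos(.98)]; u0,v0=proj(w,q); print('nose',u0,v0)
v=int(round(v0))
for vv in (v-1,v): print(vv,[(u,int(im[vv,u]),y[vv,u].round(1),z[vv,u].round(1)) for u in range(int(u0)-9,int(u0)+14)])
E
python3 chk.py w8
```

```text
Traceback (most recent call last):
  File "chk.py", line 4, in <module>
    print(p,s['time_s'],s['force'].round(1),s['grip_width'].round(3),'grasp',g.round(1))
                                            ^^^^^^^^^^^^^^^^^^^^^
AttributeError: 'float' object has no attribute 'round'
```

```bash
sed -i "s/s\['grip_width'\].round(3)/s['grip_width']/" chk.py; python3 chk.py w8
```

```text
[591.55708104 126.28448047 223.99887486] 16.3333 [ 5.7  8.2 -2.7] 0.08754373586159872 grasp [58.  50.6]
plate [(np.float64(0.9425862984714942), np.float64(1.0608117331806852)), (np.float64(0.9425862984700828), np.float64(1.0608117875018195))]
nose 308.3212941554894 113.95518178588092
113 [(299, 107, np.float64(71.7), np.float64(-43.8)), (300, 107, np.float64(71.1), np.float64(-43.3)), (301, 108, np.float64(70.4), np.float64(-42.4)), (302, 107, np.float64(69.9), np.float64(-43.0)), (303, 107, np.float64(69.4), np.float64(-43.5)), (304, 104, np.float64(68.7), np.float64(-40.5)), (305, 83, np.float64(68.2), np.float64(-41.8)), (306, 64, np.float64(67.6), np.float64(-41.4)), (307, 62, np.float64(67.2), np.float64(-44.9)), (308, 62, np.float64(66.6), np.float64(-43.1)), (309, 64, np.float64(66.1), np.float64(-44.9)), (310, 69, np.float64(65.6), np.float64(-46.7)), (311, 95, np.float64(65.0), np.float64(-45.9)), (312, 107, np.float64(64.4), np.float64(-45.3)), (313, 106, np.float64(63.8), np.float64(-44.4)), (314, 106, np.float64(63.2), np.float64(-45.3)), (315, 106, np.float64(62.6), np.f
[... 731 characters left out ...]
p.float64(-42.5)), (308, 63, np.float64(66.6), np.float64(-44.3)), (309, 62, np.float64(66.1), np.float64(-44.9)), (310, 68, np.float64(65.6), np.float64(-46.3)), (311, 95, np.float64(65.0), np.float64(-45.3)), (312, 108, np.float64(64.3), np.float64(-43.9)), (313, 107, np.float64(63.8), np.float64(-43.5)), (314, 105, np.float64(63.2), np.float64(-43.1)), (315, 106, np.float64(62.6), np.float64(-42.5)), (316, 108, np.float64(62.1), np.float64(-43.8)), (317, 106, np.float64(61.5), np.float64(-41.7)), (318, 106, np.float64(60.9), np.float64(-42.0)), (319, 107, np.float64(60.4), np.float64(-41.5)), (320, 105, np.float64(59.8), np.float64(-40.8)), (321, 106, np.float64(59.2), np.float64(-40.3))]
```

Plate now 0.943; nose centre ≈ 0.985 (edges 0.944 and 1.02). One small step more.

Request:
play_rows([
  [-0.009,-0.047,0.062,0,0,0,-1],
  [0,0,0,0,0,0,-1],
  [0,0,0,0,0,0,-1],
  [0,0,0,0,0,0,-1],
  [0,0,0,0,0,0,-1],
  [0,0,0,0,0,0,-1],
])

```text
time_s: 16.88
eef_pos: [591.2, 124.2, 226.8]
ee_rot: [-0.002, 0.996, -0.091, 0.002]
force: [4.4, 7.0, 0.1]
grip_width: 0.09
```

```bash
python3 chk.py w9
python3 - <<'E'
from h import *
for n in('scene','side','wrist'):
    w=grab(n,n+'9'); Q=pol(cloud(w)); hs=cv2.cvtColor(w['pixels'],cv2.COLOR_RGB2HSV)
    tub=(abs(Q[...,0])<50)&(Q[...,1]>-130)&(Q[...,1]<160)&(Q[...,2]>108)&(Q[...,2]<150)
    green=(hs[...,0]>32)&(hs[...,0]<80)&(hs[...,1]>18)&(hs[...,2]>90)
    tray=(abs(Q[...,0])<100)&(Q[...,1]>120)&(Q[...,1]<370)&(Q[...,2]<60)&(Q[...,2]>5)
    for nm,m in(('tub',tub),('tray',tray)):
        k,l,st,c=cv2.connectedComponentsWithStats((m&green).astype(np.uint8))
        print(n,nm,[(st[i][4],c[i].round().tolist(),np.nanmedian(Q[l==i],0).round().tolist()) for i in range(1,k) if st[i][4]>6])
E
```

```text
[591.19665682 124.19698966 226.81209929] 16.8833 [4.4 7.  0.1] 0.09029480374237543 grasp [55.9 53.4]
plate [(np.float64(0.9847112587321823), np.float64(1.0631606339625517)), (np.float64(0.9847112587327335), np.float64(1.0631606232823163))]
nose 304.7665202210954 114.21520530899048
113 [(295, 108, np.float64(72.0), np.float64(-44.1)), (296, 107, np.float64(71.4), np.float64(-44.3)), (297, 109, np.float64(70.7), np.float64(-42.6)), (298, 108, np.float64(70.3), np.float64(-44.2)), (299, 108, np.float64(69.6), np.float64(-42.2)), (300, 107, np.float64(69.0), np.float64(-41.5)), (301, 102, np.float64(68.4), np.float64(-41.6)), (302, 67, np.float64(67.9), np.float64(-42.3)), (303, 66, np.float64(67.4), np.float64(-44.6)), (304, 90, np.float64(66.8), np.float64(-42.7)), (305, 108, np.float64(66.1), np.float64(-41.3)), (306, 108, np.float64(65.5), np.float64(-40.8)), (307, 108, np.float64(65.0), np.float64(-40.8)), (308, 107, np.float64(64.4), np.float64(-40.7)), (309, 109, np.float64(63.8), np.float64(-40.1)), (310, 108, np.float64(63.2), np.float64(-39.3)), (311, 109, np.float64(62.6), np.
[... 1080 characters left out ...]
oat64(-40.1)), (311, 108, np.float64(62.6), np.float64(-38.1)), (312, 108, np.float64(62.1), np.float64(-37.9)), (313, 108, np.float64(61.5), np.float64(-37.3)), (314, 107, np.float64(61.0), np.float64(-37.2)), (315, 107, np.float64(60.4), np.float64(-36.8)), (316, 109, np.float64(59.9), np.float64(-38.5)), (317, 107, np.float64(59.3), np.float64(-36.3))]
scene tub []
scene tray [(np.int32(22), [397.0, 299.0], [-28.0, 336.0, 27.0]), (np.int32(180), [386.0, 307.0], [10.0, 322.0, 26.0])]
side tub []
side tray [(np.int32(217), [336.0, 231.0], [0.0, 320.0, 27.0])]
wrist tub []
wrist tray [(np.int32(510), [136.0, 171.0], [34.0, 332.0, 27.0]), (np.int32(2035), [156.0, 213.0], [-3.0, 322.0, 26.0])]
```

Plate at 0.985, and the top faces of pointer and nose are flush (z −41.5 and −42). The tub looks empty. I'll hold a while, then count the beads in the tray and check that the flap holds.

Request:
play_rows([
  [0,0,0,0,0,0,-1],
  [0,0,0,0,0,0,-1],
  [0,0,0,0,0,0,-1],
  [0,0,0,0,0,0,-1],
  [0,0,0,0,0,0,-1],
  [0,0,0,0,0,0,-1],
  [0,0,0,0,0,0,-1],
  [0,0,0,0,0,0,-1],
])

```text
time_s: 17.75
eef_pos: [591.2, 124.2, 226.8]
ee_rot: [-0.002, 0.996, -0.091, 0.002]
force: [5.2, 7.6, -0.3]
grip_width: 0.094
```

Request:
play_rows([
  [0,0,0,0,0,0,-1],
  [0,0,0,0,0,0,-1],
  [0,0,0,0,0,0,-1],
  [0,0,0,0,0,0,-1],
  [0,0,0,0,0,0,-1],
  [0,0,0,0,0,0,-1],
  [0,0,0,0,0,0,-1],
  [0,0,0,0,0,0,-1],
])

```text
time_s: 18.42
eef_pos: [591.2, 124.2, 226.8]
ee_rot: [-0.002, 0.996, -0.091, 0.002]
force: [4.8, 8.2, -1.2]
grip_width: 0.086
```

```bash
python3 chk.py w10 | head -2
python3 - <<'E'
from h import *
from scipy import ndimage as ni
for n in('wrist','side','scene'):
    w=grab(n,n+'10'); Q=pol(cloud(w)); 
    m=(abs(Q[...,0])<92)&(Q[...,1]>125)&(Q[...,1]<368)&(Q[...,2]<38)&(Q[...,2]>15)
    hs=cv2.cvtColor(w['pixels'],cv2.COLOR_RGB2HSV); m&=(hs[...,0]>32)&(hs[...,0]<85)&(hs[...,1]>15)
    # greedy bead-centre fit: sphere r12 centre z=19, vote per surface point grid
    P=Q[m]; left=P.copy(); out=[]
    for k in range(9):
        if len(left)<8: break
        gx=np.arange(-92,92,1.5); gy=np.arange(125,368,1.5)
        best=(0,)
        for x in gx:
            L=left[abs(left[:,0]-x)<13]
            if len(L)<5: continue
            D=np.sqrt((L[:,0]-x)[:,None]**2+(L[:,1][:,None]-gy)**2+((L[:,2]-19)**2)[:,None]); c=(abs(D-12)<1.3).sum(0); i=c.argmax()
            if c[i]>best[0]: best=(c[i],x,gy[i])
        if best[0]<8: break
        out.append(tuple(np.round(best))); left=left[np.hypot(left[:,0]-best[1],left[:,1]-best[2])>13]
    print(n,len(P),[tuple(map(int,o)) for o in out])
    t=(abs(Q[...,0])<54)&(Q[...,1]>-138)&(Q[...,1]<165)
    fl=np.where(Q[...,1]<115,111-(Q[...,1]-50)*.176+np.maximum(0,abs(Q[...,0])-22)*.7,999)
    tt=t&(Q[...,2]>fl+10)&(Q[...,2]<fl+28)&(abs(Q[...,0])<40)&(Q[...,1]>-120); print(' tub raised pts',tt.sum(),'of',(t&(Q[...,2]<150)).sum(), np.nanmedian(Q[tt],0) if tt.sum() else '')
b=load('side10'); P=cloud(b).reshape(-1,3); d=np.hypot(P[:,0]-469,P[:,1]+363); q=P[(d<25)&(P[:,2]>110)]; print('stick',np.median(q,0),q[:,2].max())
E
```

```text
[591.18670477 124.21972672 226.77864588] 18.4167 [ 4.8  8.2 -1.2] 0.08631074050932871 grasp [55.9 53.4]
plate [(np.float64(0.9846296616111897), np.float64(1.0472919638232412)), (np.float64(0.9846296616147281), np.float64(1.0472917576715446))]
wrist 2794 [(476, 34, 336), (446, 1, 336), (441, -35, 336), (416, 0, 300), (385, 16, 318), (348, -16, 320)]
 tub raised pts 0 of 31429 
side 217 [(18, 4, 298), (16, -32, 334), (16, -11, 322), (15, 14, 318), (14, 32, 334)]
 tub raised pts 0 of 1990 
scene 201 [(28, 19, 317), (20, 0, 299), (17, -17, 317), (15, 2, 335), (12, 32, 338), (11, -32, 336)]
 tub raised pts 16 of 2735 [-29.03819812 -32.73377864 143.45491902]
stick [ 469.48462321 -362.26283893  151.14040325] 183.32747970661262
```

All six beads are in the tray, seen the same way by the wrist and scene cameras. The tub is empty, the stick stands in its hole, and the flap is steady at 0.985. Handing in.

```bash
python3 -c "
from h import *
print(order.finish_job())"
```

```text
the job is handed in; nothing more can be done
None
```

The job is handed in after about 18.5 s of the 72 s allowed. No verdict came back.

**What I did:** I took the stick from the middle-sized stand and stirred through the beads several times with the flap shut. The 2×3 grid was broken up: four beads lay along the flap with two behind. I stood the stick back in its hole, pinched the flap's bar and lifted it in steps to the index mark. The arm is still holding it there.

**Last checks:**
- **Beads:** the wrist and scene cameras each counted six beads in the tray at the same places. The side camera separated only five. No bead showed left in the tub; the scene camera picked up 16 stray points near the side wall, well away from the flap.
- **Stick:** it stands upright in its hole, measured top about 183 mm against the 180 mm given.
- **Flap:** the flap plate measured 0.985 rad and was unchanged after 1.5 s of holding. The nose of the mark measured 0.98 to 0.99 rad, and the tops of pointer and nose were level.

**Where the checks disagreed:**
- **Pointer angle:** the measurement depends on an assumed pointer thickness and on where the plate lies relative to the hinge. That leaves about 0.01 rad of doubt.
- **Handle bar:** it slid about 4 mm in the pads during the lift, so I set the final angle from the camera, not from the arm's position.

I didn't re-measure the other things on the bench at the end. The arm moved well above them, and the highest force reading after any move was about 10 N.

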